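# Lay out the craft place for the next pupil

### The job

Lay out the craft place on the green mat, whose white-striped edge is its front. First stand the blue cup upright midway between the grey card box and the yellow clip dish; then, in any order, stand the orange-capped glue stick directly behind the cup and lay the pink eraser directly in front of the clip dish, each with its middle about 9 cm from the middle of the cup or dish, and lay the tape roll flat in the middle of the card box's lid. Last of all, close the blue cup with its white lid, and leave the red cup where it stands.

Things in the scene. Friction and masses are not known exactly. Their poses are not given: they have to be found in the camera images.
- mat: Flat green mat, fixed, 260 (x) by 400 (y) by 3 mm, white stripe along its front edge. Origin: centre of its underside; upper face 3 mm higher. x runs from the front edge (robot's side) to the back, y to the left seen from the front; front and behind follow these axes. Turned at most 0.2 rad from the robot's axes. A note pad (18 mm high) and a sharpener lie on its back corners, about 150 mm off its middle line.
- card_box: Grey card-index box with a flat dark lid, fixed on the mat, 100 (x) by 85 (y) by 60 mm high. Origin at the centre of its underside, on the mat's upper face; axes parallel to the mat's. It stands 150 mm left or right of the mat's centre, the clip dish on the other side.
- clip_dish: Round yellow dish of paper clips, fixed on the mat, 84 mm across at the rim, 34 mm high. Origin at the centre of its underside, on the mat's upper face; axes parallel to the mat's. It stands 150 mm from the mat's centre on the side opposite the card box.
- blue_cup: Loose blue cup with white dots, open and upright, 85 mm high, 62 mm across the rim (inside 56 mm) and 48 mm across the foot, rigid wall 3 mm. Origin at the centre of its underside, z up; its yaw does not matter. Weighs about 60 g.
- lid: Loose white cup lid lying knob up: a plug 43 mm across and 7 mm deep below, a disc 68 mm across from 7 to 11 mm height, a round knob 20 mm across from 11 to 42 mm height. Origin at the centre of the plug's underside, z up. Seated on the cup, the disc rests on the rim and the origin lies 78 mm above the cup's origin.
- glue: Loose glue stick, white with orange cap and band, a standing cylinder 28 mm across and 90 mm high. Origin at the centre of its underside, z up.
- tape: Loose roll of tan tape lying flat, a ring 58 mm outside and 38 mm inside diameter, 25 mm high. Origin at the centre of its underside, z up.
- eraser: Loose pink eraser lying flat, 55 (x) by 22 (y) by 16 mm high. Origin at the centre of its underside, x along its length, z up; its final yaw does not matter.
- red_cup: Plain red cup of the same shape as the blue one (85 mm high, 62 mm across the rim), standing loose; not to be moved. Origin at the centre of its underside.
Things that resemble listed ones, but are neither listed nor needed, are in the scene too. Several things have the shape of the card_box; the one meant has the colours described above.

How it is judged:
By the outcome, as a careful person would: the job done as asked, in the order asked, and still so for the second after the job is handed in, with the robot touching nothing.
It also fails if it takes over 134 s, if anything falls off the work surface, if the arm or the gripper's body presses on something with over 40 N, if the wrist force passes 120 N, or if a joint passes its speed limit or range.

### The arm

A 6-joint arm with a two-finger parallel gripper is mounted at the origin on the work surface. World frame = base frame: x ahead of the robot, y to its left, z up, the work surface at z = 0. Lengths are in mm, angles in degrees, forces in N, time in s.
With the tool pointing down it reaches from about 350 to 850 mm from the base axis. Payload 8.1 kg.
Tool frame: the origin (TCP) lies on the centre line of the jaws, within the pads' length; the fingertips stand 19 mm ahead of it and the grasp point (between the pads) is the TCP; z points along the fingers, y is the line along which they close (so a half turn about z gives the same grasp; the last joint's range is limited). The gripper opens to 85 mm and grips with 20 to 120 N. Pads are 22 mm wide; open, the fingers measure 114 mm over their backs; the gripper's body (76 mm by 85 mm) begins 54 mm behind the grasp point. The pads swing forward as they close: fully open they stand 13 mm farther back than shut.
Start: joints at [62.773, 7.471, 85.268, -0, 87.261, -4.893], TCP at [227.981, 555.004, 250.292] pointing down, gripper open.
Joint ranges: [-169.43, 169.43], [-51.17, 129.36], [1.28, 143.12], [-76.62, 256.62], [0, 156.53], [-152.29, 152.29]. Speed limits (degrees/s): [136.94, 136.94, 159.86, 180, 180, 180].

### API

Orientations are given as [roll, pitch, yaw] about the fixed x, y, z axes, in that order (R = Rz(yaw) Ry(pitch) Rx(roll)).
In Python, from bench import r gives the robot as it stands. The module is installed in compiled form; this text tells all that it offers.
- The arm moves only by the tool servo_tool, never from a script. Its arguments are lists of equal length, an entry for each row: "fingers": the finger opening in m, from 0 to 0.0854; "linear": the shift along the tool's x, y, z in m, a list of three; "rotation": the turn, a rotation vector about the tool's x, y, z in degrees, a list of three. A call has 1 to 10 rows; each row is the pose to reach, as a shift and turn from the pose commanded when the call began, along the tool's axes at that moment; what a row does not reach only later rows make up. A row lasts 1/10 s, in which the tool goes at most 50 mm and 8.59 degrees, less where a joint would pass 70% of its speed; a pose out of reach is approached as far as the arm can. A call with a gripper value outside its range is refused whole. The fingers move at their own pace and stop on an object; "force" is the grip in N (left out, the last holds). Time passes only in rows, so rows that repeat a pose let the fingers close. It gives the time, the measured TCP pose, the force, the opening and the grip force at its end, in the units of the state.
- r.sense(): the state, without advancing time (a new reading comes with each control period).
- r.snapshot(name): name is "side" or "top" or "wrist"; returns a dict with "frame" (480x640x3 uint8, red, green, blue), "fx", "fy", "cx", "cy" (pixels), "camera_from_world" (4x4, takes a point from world to camera coordinates). Camera axes: x right, y up, looking along -z (the intrinsics and any distortion apply to the point x, -y, -z); pixel columns grow to the right and rows downward; lengths in mm; the calibration is good to about 2 mm. A picture is of the moment at which its call begins. There is no depth.
- r.hand_in(): hands the job in; it is judged then, once.
The state is a dict: "time": time; "joint_pos": joint angles; "qd": joint speeds; "joint_efforts": joint torques, N m; "tool_pos": TCP position; "tcp_rot": TCP orientation; "ft_force": force on the tool from outside, world axes, zero at the start; "wrist_torque": the same for the moment, N m; "finger_gap": finger opening in mm; "grip_force": force on a finger pad.
Only numpy, scipy, OpenCV 4.12 (cv2) and the standard library are available. Lean on these libraries where they do the work, as an engineer would, in place of code of your own. Each camera call takes 0.05 s, during which the arm holds its last target. There are 200 camera calls.

## Working session

There is one attempt and no reset: what is moved stays moved. The work goes in short steps, Python scripts to look and compute and a tool call to move; the robot and the scene stay as the last step left them, time stands still between calls to the robot, and variables do not carry over. Pictures are saved under pics/ and viewed, at most 16 in all, crops included, and the job is handed in when it is done.

Besides the shell and the picture viewer there is one more tool, called after "Request:" by a JSON object that holds its "op" and its "data", one argument or row to a line. servo_tool: Moves the arm, as the interface text tells. Its arguments: {"type":"object","properties":{"fingers":{"type":"array","items":{"type":"number"}},"linear":{"type":"array","items":{"type":"array","items":{"type":"number"}}},"rotation":{"type":"array","items":{"type":"array","items":{"type":"number"}}},"force":{"type":"number"}},"required":["fingers","linear","rotation"]}

```bash
ls; mkdir -p pics
cat > h.py <<'E'
import numpy as np, cv2
from bench import r
def snap(n,f):
    s=r.snapshot(n); cv2.imwrite(f'pics/{f}.png',s['frame'][:,:,::-1]); np.save(f'pics/{f}.npy',s,allow_pickle=True); return s
def load(f): return np.load(f'pics/{f}.npy',allow_pickle=True).item()
def ray(s,u,v,z):
    M=np.array(s['camera_from_world']);R,t=M[:3,:3],M[:3,3]
    d=np.array([(u-s['cx'])/s['fx'],-(v-s['cy'])/s['fy'],-1.]); c=-R.T@t; d=R.T@d
    return c+d*(z-c[2])/d[2]
def proj(s,p):
    M=np.array(s['camera_from_world']);q=M[:3,:3]@np.array(p,float)+M[:3,3]
    return s['fx']*q[0]/-q[2]+s['cx'], s['fy']*q[1]/q[2]+s['cy']
E
python3 - <<'E'
from h import *
for n in('top','side'):
    s=snap(n,n+'0'); print(n,{k:v for k,v in s.items() if k!='frame'})
print(r.sense())
E
```

```text
pics
top {'fx': 465.4447439583456, 'fy': 465.4447439583456, 'cx': 320.6209791376651, 'cy': 237.260502721566, 'camera_from_world': array([[-1.16559860e-02, -9.99902809e-01,  7.64916765e-03,
        -7.08597446e+01],
       [ 9.97066419e-01, -1.10435151e-02,  7.57403270e-02,
        -4.12429372e+02],
       [-7.56484921e-02,  8.50955639e-03,  9.97098236e-01,
        -1.21709166e+03],
       [ 0.00000000e+00,  0.00000000e+00,  0.00000000e+00,
         1.00000000e+00]])}
side {'fx': 535.7014386355587, 'fy': 535.7014386355587, 'cx': 313.37643452580204, 'cy': 240.2929957536041, 'camera_from_world': array([[ 8.52203953e-01, -5.22976967e-01, -1.56049733e-02,
        -3.84048667e+02],
       [ 3.83546212e-01,  6.04156026e-01,  6.98489656e-01,
        -1.55301729e+02],
       [-3.55866163e-01, -6.01240874e-01,  7.15449988e-01,
        -1.14883291e+03],
       [ 0.00000000e+00,  0.00000000e+00,  0.00000000e+00,
         1.00000000e+00]])}
{'time': 0.1, 'joint_pos': array([ 6.27716812e+01,  7.51008634e+00,  8.53233358e+01,  4.58671593e-04,
        8.72606982e+01, -4.89455774e+00]), 'qd': array([ 0.03465281, -0.06095326, -0.1317099 , -0.0437111 ,  0.12373884,
        0.13034924]), 'joint_efforts': array([ 1.49786421e-03, -5.70953000e+01, -5.01942766e+01, -4.90937032e-05,
        8.26100382e-03,  6.51996788e-05]), 'tool_pos': array([227.78192193, 554.58681737, 249.3537003 ]), 'tcp_rot': array([-1.79906262e+02, -8.48700365e-03,  1.57666210e+02]), 'ft_force': array([-0.06217445,  0.40995486, -0.18896233]), 'wrist_torque': array([ 0.00470564, -0.01567338, -0.01870258]), 'grip_force': 0.0, 'finger_gap': 85.63251628975308}
```

View pics/top0.png

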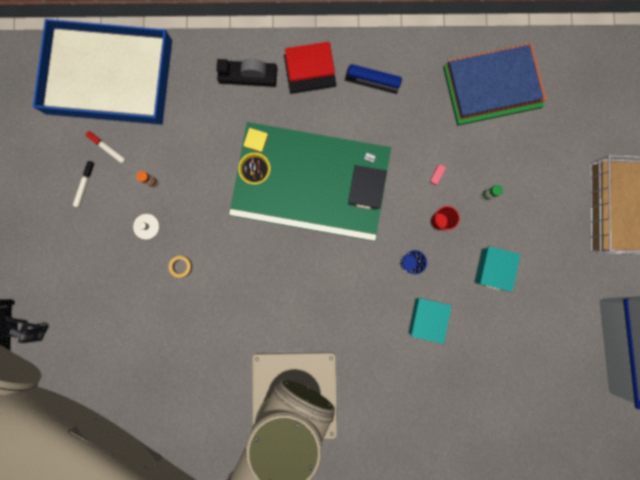

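View pics/side0.png

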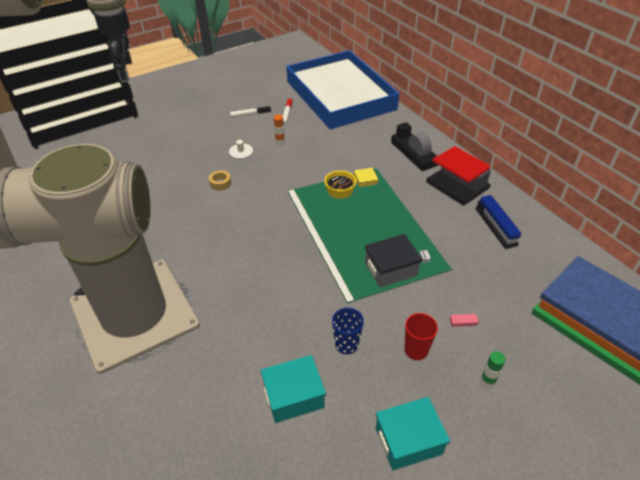

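The top view shows the mat at (230-390,123-238) with the stripe at its robot side, dish (254,168), box (367,187), blue cup (414,262), red cup (446,218), eraser (438,174), orange glue (146,179), lid (146,227) and tape (180,266). The side view shows the blue cup upright at (347,330), and the green glue stick and teal boxes are decoys.

```bash
cat > m.py <<'E'
from h import *
s=load('top0'); S=load('side0')
def blob(s,lo,hi,box):
    h=cv2.cvtColor(s['frame'],cv2.COLOR_RGB2HSV); m=cv2.inRange(h,lo,hi); k=np.zeros_like(m); x0,y0,x1,y1=box; k[y0:y1,x0:x1]=m[y0:y1,x0:x1]
    c=max(cv2.findContours(k,cv2.RETR_EXTERNAL,cv2.CHAIN_APPROX_NONE)[0],key=cv2.contourArea); return c
def cen(c): return np.array(cv2.minEnclosingCircle(c)[0])
def show(n,c,z,s=s): 
    r_=cv2.minAreaRect(c); m=cv2.moments(c); u,v=m['m10']/m['m00'],m['m01']/m['m00']
    print(n,'centroid',ray(s,u,v,z)[:2].round(1),'rect',ray(s,*r_[0],z)[:2].round(1),'circ',ray(s,*cen(c),z)[:2].round(1), np.round((u,v),1),np.round(r_[1],1),round(r_[2],1))
if __name__=='__main__':
    st=blob(s,(0,0,170),(179,60,255),(225,200,385,245)); b=cv2.boxPoints(cv2.minAreaRect(st)); print('stripe',[ray(s,*p,3)[:2].round(1) for p in b])
    g=blob(s,(60,80,30),(90,255,200),(220,110,400,245)); q=cv2.boxPoints(cv2.minAreaRect(cv2.convexHull(np.vstack([g,st])))); P=np.array([ray(s,*p,3)[:2] for p in q]); print('mat',P.round(1),P.mean(0).round(1))
    show('box',blob(s,(0,0,0),(179,255,70),(340,155,395,215)),63)
    show('dish',blob(s,(20,120,120),(35,255,255),(236,152,275,190)),37)
    show('red',blob(s,(0,120,50),(8,255,255),(428,203,465,236)),85)
    show('blue',blob(s,(100,100,30),(130,255,255),(395,245,432,280)),80)
    show('lid',blob(s,(0,0,150),(179,60,255),(125,208,165,245)),11)
    show('tape',blob(s,(8,80,100),(30,255,255),(160,250,200,285)),25)
    show('eraser',blob(s,(160,60,100),(179,255,255),(425,160,450,190)),16)
    show('glue',blob(s,(3,120,100),(20,255,255),(130,165,152,190)),90)
    for n,c in dict(lid=(232,145,240,158),).items(): pass
    show('S glue',blob(S,(3,120,100),(20,255,255),(268,105,292,128)),78,S)
    show('S lid',blob(S,(0,0,170),(179,60,255),(225,135,258,160)),11,S)
    show('S tape',blob(S,(8,80,80),(30,255,255),(203,165,237,193)),12,S)
    show('S eraser',blob(S,(160,60,100),(179,255,255),(440,305,485,335)),8,S)
    show('S red',blob(S,(0,120,50),(8,255,255),(400,300,445,365)),45,S)
    show('S blue',blob(S,(100,60,30),(130,255,255),(325,300,370,360)),45,S)
E
python3 m.py
```

```text
stripe [array([476.7, 170.6]), array([493.9, 167.6]), array([ 419.7, -223.9]), array([ 402.6, -220.5])]
mat [[ 476.5  170.6]
 [ 731.4  126.8]
 [ 656.1 -270.5]
 [ 402.8 -220.6]] [566.7 -48.4]
box centroid [ 537.5 -196. ] rect [ 535.4 -195.7] circ [ 536.5 -195.7] [367.  186.5] [31.6 39.1] 9.5
dish centroid [594.8  98.1] rect [594.   98.4] circ [596.2  98.2] [253.9 168. ] [31.1 31.8] 45.0
red centroid [ 450.8 -389.1] rect [ 448.9 -389.3] circ [ 449.5 -387.6] [445.4 218.2] [23.3 27.6] 45.0
blue centroid [ 342.5 -308.4] rect [ 342.  -308.2] circ [ 341.4 -308. ] [414.1 261.8] [22. 24.] 90.0
lid centroid [446.9 389.1] rect [447.1 389.3] circ [447.2 389.8] [145.6 226.1] [26. 27.] 90.0
tape centroid [339.  293.6] rect [339.7 293.9] circ [338.4 293.5] [179.6 266.3] [22. 23.] 90.0
eraser centroid [ 577.8 -391.3] rect [ 577.8 -390.9] circ [ 578.2 -391. ] [437.6 174.2] [ 9.3 21.5] 28.6
glue centroid [564.5 371.3] rect [564.5 371.4] circ [563.5 370.4] [141.9 176.2] [12. 11.] 11.3
S glue centroid [563.6 372.8] rect [563.6 373.3] circ [563.5 372.6] [278.1 120.1] [12.  8.] 90.0
S lid centroid [444.8 388.5] rect [445.1 388.2] circ [444.1 387.4] [240.6 150.2] [19.3 20.1] 41.2
S tape centroid [338.4 298.5] rect [338.2 299. ] circ [338.5 299.3] [219.7 179.6] [19. 21.] 90.0
S eraser centroid [ 577.2 -391.5] rect [ 577.6 -391.7] circ [ 579.3 -389.7] [463.7 319.6] [11.7 28. ] 87.4
S red centroid [ 455.2 -388.7] rect [ 456.2 -392.9] circ [ 452.2 -390.4] [419.2 334.7] [46. 32.] 90.0
S blue centroid [ 344.6 -301.3] rect [ 343.  -305.2] circ [ 341.2 -304.4] [347.1 328.2] [46. 31.] 90.0
```

Request:
{"op": "servo_tool", "data": {
  "fingers": [0.085,0.085,0.085,0.085,0.085,0.085,0.085,0.085,0.085,0.085],
  "linear": [
    [-0.345,-0.182,0],
    [-0.345,-0.182,0],
    [-0.345,-0.182,0],
    [-0.345,-0.182,0],
    [-0.345,-0.182,0],
    [-0.345,-0.182,0],
    [-0.345,-0.182,0],
    [-0.345,-0.182,0],
    [-0.345,-0.182,0],
    [-0.345,-0.182,0]
  ],
  "rotation": [
    [0,0,-22.33],
    [0,0,-22.33],
    [0,0,-22.33],
    [0,0,-22.33],
    [0,0,-22.33],
    [0,0,-22.33],
    [0,0,-22.33],
    [0,0,-22.33],
    [0,0,-22.33],
    [0,0,-22.33]
  ],
  "force": 30
}}

```text
time: 1.1
tool_pos: [478.2, 254.6, 249.7]
tcp_rot: [-180.0, -0.1, 179.8]
ft_force: [-0.7, 0.7, -0.1]
finger_gap: 85.0
grip_force: 0.0
```

Request:
{"op": "servo_tool", "data": {
  "fingers": [0.085,0.085,0.085,0.085,0.085,0.085,0.085,0.085,0.085,0.085],
  "linear": [
    [0.11,-0.561,0],
    [0.11,-0.561,0],
    [0.11,-0.561,0],
    [0.11,-0.561,0],
    [0.11,-0.561,0],
    [0.11,-0.561,0],
    [0.11,-0.561,0],
    [0.11,-0.561,0],
    [0.11,-0.561,0],
    [0.11,-0.561,0]
  ],
  "rotation": [
    [0,0,0],
    [0,0,0],
    [0,0,0],
    [0,0,0],
    [0,0,0],
    [0,0,0],
    [0,0,0],
    [0,0,0],
    [0,0,0],
    [0,0,0]
  ]
}}

```text
time: 2.1
tool_pos: [381.5, -235.5, 250.4]
tcp_rot: [180.0, 0.0, -179.9]
ft_force: [1.1, 0.7, 0.5]
finger_gap: 85.4
grip_force: 0.0
```

Run:
```python
from h import *
s=snap('wrist','w1'); print(r.sense()['tool_pos'],r.sense()['joint_pos']); M=np.array(s['camera_from_world']); print(-M[:3,:3].T@M[:3,3], M[:3,:3].round(3), s['fx'])
print(proj(s,[342,-306,85]),proj(s,[450,-389,85]))
```

```text
[ 379.48097112 -242.14629616  250.30088009] [ -38.90550321  -16.52062762  107.99982347   -0.21642575   88.40240794
 -128.77031019]
[ 304.93724528 -235.01573206  373.56303077] [[-0.003  1.     0.001]
 [-0.954 -0.002 -0.301]
 [-0.301 -0.002  0.954]] 415.126668387127
(np.float64(208.7367889458484), np.float64(171.08813743488386)) (np.float64(110.70735571700811), np.float64(312.68757781308676))
```

View pics/w1.png

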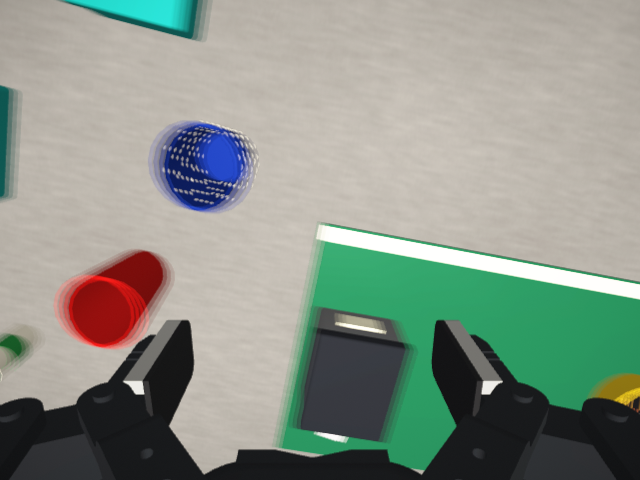

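The wrist view, blurred by motion, shows the blue cup's rim near (207,165), the red cup's rim near (107,312), and the box at (355,370). I'll get closer and let the arm settle.

Request:
{"op": "servo_tool", "data": {
  "fingers": [0.085,0.085,0.085,0.085,0.085],
  "linear": [
    [0.0,-0.06,0],
    [0.0,-0.06,0],
    [0.0,-0.06,0],
    [0.0,-0.06,0],
    [0.0,-0.06,0]
  ],
  "rotation": [
    [0,0,0],
    [0,0,0],
    [0,0,0],
    [0,0,0],
    [0,0,0]
  ]
}}

```text
time: 2.65
tool_pos: [382.2, -293.4, 250.3]
tcp_rot: [180.0, 0.0, -179.9]
ft_force: [-0.7, -0.4, -0.5]
finger_gap: 85.4
grip_force: 0.0
```

```bash
cat >> h.py <<'E'
def seg(s,lo,hi,z,near,rad=90,what='circ'):
    """largest colour blob near a world guess -> world position at height z"""
    h=cv2.cvtColor(s['frame'],cv2.COLOR_RGB2HSV); m=cv2.inRange(h,lo,hi); k=np.zeros_like(m)
    u,v=proj(s,[near[0],near[1],z]); cv2.circle(k,(int(u),int(v)),rad,255,-1); m&=k
    m=cv2.morphologyEx(m,cv2.MORPH_CLOSE,np.ones((7,7)))
    c=max(cv2.findContours(m,cv2.RETR_EXTERNAL,cv2.CHAIN_APPROX_NONE)[0],key=cv2.contourArea)
    (a,b),rr=cv2.minEnclosingCircle(c); R=cv2.minAreaRect(c)
    print('circ',ray(s,a,b,z)[:2].round(1),(round(a),round(b),round(rr)),'rect',ray(s,*R[0],z)[:2].round(1),np.round(R[1]),'x,y,w,h',cv2.boundingRect(c))
    return c
E
python3 - <<'E'
from h import *
print(r.sense()['tool_pos'])
s=snap('wrist','w2')
seg(s,(100,60,30),(130,255,255),85,(342,-306))
print(proj(s,[342,-306,85]),proj(s,[342,-306,0]))
for dx in(-31,31): print(proj(s,[342+dx,-306,85]))
E
```

```text
[ 382.24416773 -293.39279715  250.27395374]
circ [ 340.  -305.8] (293, 167, 45) rect [ 340.  -306.4] [89. 88.] x,y,w,h (248, 123, 89, 90)
(np.float64(292.5572629329032), np.float64(170.3977994128665)) (np.float64(296.7709560276863), np.float64(158.23832453287636))
(np.float64(292.0093844911492), np.float64(123.50727171176902))
(np.float64(293.07066199047506), np.float64(214.33738691282295))
```

View pics/w2.png

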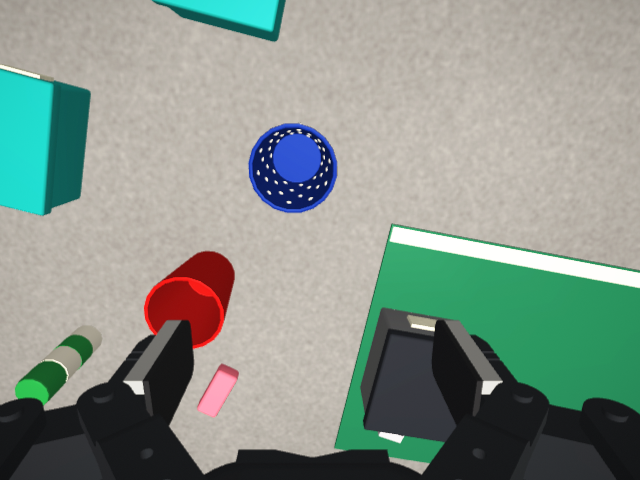

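The cup's rim is centred at (293,167), giving about (340,-306) mm, and the eraser is at (218,390). I'll grasp now.

Request:
{"op": "servo_tool", "data": {
  "fingers": [0.085,0.085,0.085,0.085,0.085,0.085,0.085,0.04,0.04,0.04],
  "linear": [
    [0.042,-0.0125,0.03],
    [0.042,-0.0125,0.08],
    [0.042,-0.0125,0.13],
    [0.042,-0.0125,0.17],
    [0.042,-0.0125,0.192],
    [0.042,-0.0125,0.192],
    [0.042,-0.0125,0.192],
    [0.042,-0.0125,0.192],
    [0.042,-0.0125,0.192],
    [0.042,-0.0125,0.192]
  ],
  "rotation": [
    [0,0,0],
    [0,0,0],
    [0,0,0],
    [0,0,0],
    [0,0,0],
    [0,0,0],
    [0,0,0],
    [0,0,0],
    [0,0,0],
    [0,0,0]
  ],
  "force": 30
}}

```text
time: 3.7
tool_pos: [341.3, -308.7, 61.0]
tcp_rot: [-179.8, 0.2, -180.0]
ft_force: [-1.1, 3.6, 9.1]
finger_gap: 60.6
grip_force: 30.2
```

Request:
{"op": "servo_tool", "data": {
  "fingers": [0.04,0.04,0.04,0.04,0.04,0.04,0.04,0.04,0.04,0.04],
  "linear": [
    [0,0,0],
    [0,0,-0.02],
    [0,0,-0.06],
    [0,0,-0.1],
    [0,0,-0.13],
    [-0.225,0.257,-0.13],
    [-0.225,0.257,-0.13],
    [-0.225,0.257,-0.13],
    [-0.225,0.257,-0.13],
    [-0.225,0.257,-0.13]
  ],
  "rotation": [
    [0,0,0],
    [0,0,0],
    [0,0,0],
    [0,0,0],
    [0,0,0],
    [0,0,0],
    [0,0,0],
    [0,0,0],
    [0,0,0],
    [0,0,0]
  ]
}}

```text
time: 4.7
tool_pos: [506.1, -117.9, 190.1]
tcp_rot: [-179.9, 0.2, 180.0]
ft_force: [0.3, -0.5, -1.2]
finger_gap: 60.5
grip_force: 32.7
```

Request:
{"op": "servo_tool", "data": {
  "fingers": [0.04,0.04,0.04,0.04,0.04,0.04],
  "linear": [
    [-0.06,0.068,0],
    [-0.06,0.068,0],
    [-0.06,0.068,0],
    [-0.06,0.068,0],
    [-0.06,0.068,0],
    [-0.06,0.068,0]
  ],
  "rotation": [
    [0,0,0],
    [0,0,0],
    [0,0,0],
    [0,0,0],
    [0,0,0],
    [0,0,0]
  ]
}}

```text
time: 5.3
tool_pos: [564.0, -52.6, 188.8]
tcp_rot: [-180.0, 0.0, 179.9]
ft_force: [0.4, 0.6, -0.1]
finger_gap: 60.3
grip_force: 32.7
```

Run:
```python
from h import *
print(r.sense()['tool_pos'],r.sense()['finger_gap'])
s=snap('wrist','w3')
```

```text
[563.98163078 -52.58487069 188.79868971] 60.30506388143104
```

View pics/w3.png

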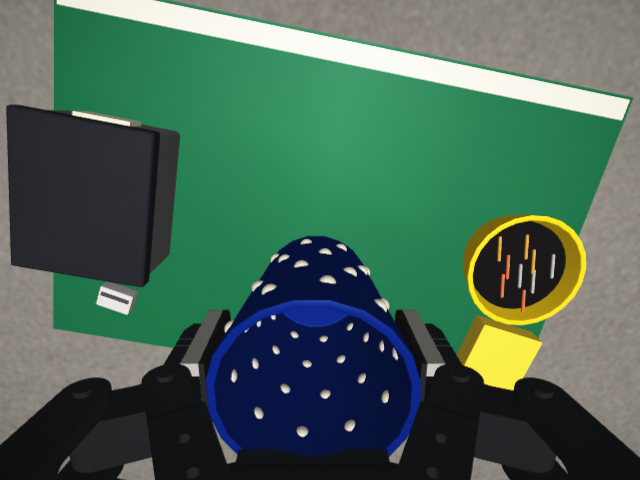

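The wrist view shows the cup held upright with its rim centred near (314,385), the box lid at (85,190), the dish rim near (526,270) and the stripe at the top. I'll refine the target from this.

Run:
```python
from h import *
s=load('w3')
c=seg(s,(22,150,120),(32,255,255),37,(595,98),75)
e=cv2.fitEllipse(cv2.convexHull(c)); print('ellipse',e,ray(s,*e[0],37)[:2])
f=s['frame']; h=cv2.cvtColor(f,cv2.COLOR_RGB2HSV)
# lid top quad by eye: corners
Q=[(7,105),(160,131),(147,286),(11,264)]
P=np.array([ray(s,u,v,63)[:2] for u,v in Q]); print('box',P.round(1),P.mean(0).round(1))
# stripe ends
for p in((56,7),(630,97),(56,0),(631,99)): print('stripe',ray(s,*p,3)[:2].round(1))
# mat left(dish)/right edges: green mask
for v in(20,60,100): pass
t=np.array([563.98,-52.58,188.8])
for dz in(22,24,26): 
    q=[proj(s,[t[0]+31*np.cos(a),t[1]+31*np.sin(a),t[2]+dz]) for a in np.linspace(0,6.28,5)[:4]]; print(dz,np.round(q))
m=cv2.inRange(h,(112,200,120),(125,255,255)); k=cv2.boundingRect(max(cv2.findContours(m,0,2)[0],key=cv2.contourArea)); print(k)
```

```text
circ [598.8  97.9] (522, 279, 70) rect [597.9  96.6] [109. 140.] x,y,w,h (467, 215, 119, 134)
ellipse ((523.6820678710938, 280.395751953125), (113.2213134765625, 140.91943359375), 29.345661163330078) [600.07869777  99.13220891]
box [[ 481.8 -224.9]
 [ 496.1 -139.6]
 [ 593.  -158.9]
 [ 577.7 -243.7]] [ 537.1 -191.8]
stripe [ 419.1 -220.7]
stripe [475.6 171.4]
stripe [ 415.1 -219.9]
stripe [476.9 172.4]
22 [[310. 478.]
 [417. 394.]
 [309. 295.]
 [202. 394.]]
24 [[310. 484.]
 [419. 398.]
 [309. 298.]
 [200. 398.]]
26 [[310. 490.]
 [421. 403.]
 [309. 301.]
 [198. 403.]]
(206, 300, 215, 156)
```

Request:
{"op": "servo_tool", "data": {
  "fingers": [0.04,0.04,0.04,0.04,0.04,0.04,0.04,0.04,0.04],
  "linear": [
    [-0.002,0.004,0.02],
    [-0.002,0.004,0.05],
    [-0.002,0.004,0.08],
    [-0.002,0.004,0.1],
    [-0.002,0.004,0.115],
    [-0.002,0.004,0.122],
    [-0.002,0.004,0.125],
    [-0.002,0.004,0.125],
    [-0.002,0.004,0.125]
  ],
  "rotation": [
    [0,0,0],
    [0,0,0],
    [0,0,0],
    [0,0,0],
    [0,0,0],
    [0,0,0],
    [0,0,0],
    [0,0,0],
    [0,0,0]
  ]
}}

```text
time: 6.25
tool_pos: [567.3, -47.8, 64.5]
tcp_rot: [-180.0, 0.1, 180.0]
ft_force: [1.1, -0.3, -0.1]
finger_gap: 60.3
grip_force: 32.7
```

Request:
{"op": "servo_tool", "data": {
  "fingers": [0.04,0.04,0.085,0.085,0.085,0.085,0.085,0.085,0.085,0.085],
  "linear": [
    [0.001,0,0.001],
    [0.001,0,0.001],
    [0.001,0,0.001],
    [0.001,0,0.001],
    [0.001,0,0.001],
    [0.001,0,-0.02],
    [0.001,0,-0.06],
    [0.001,0,-0.1],
    [0.001,0,-0.15],
    [0.001,0,-0.16]
  ],
  "rotation": [
    [0,0,0],
    [0,0,0],
    [0,0,0],
    [0,0,0],
    [0,0,0],
    [0,0,0],
    [0,0,0],
    [0,0,0],
    [0,0,0],
    [0,0,0]
  ]
}}

```text
time: 7.25
tool_pos: [568.4, -48.0, 230.7]
tcp_rot: [-179.9, 0.6, 180.0]
ft_force: [0.5, -0.5, 0.8]
finger_gap: 85.2
grip_force: 0.0
```

Run:
```python
from h import *
print(r.sense()['tool_pos'])
s=snap('side','s1');seg(s,(100,60,30),(130,255,255),45,(566,-48),60)
s=snap('top','t1');seg(s,(100,60,30),(130,255,255),88,(566,-48),40)
s=load('w2')
c=seg(s,(160,60,100),(179,255,255),16,(578,-391),60); q=cv2.boxPoints(cv2.minAreaRect(c)); print([ray(s,*p,16)[:2].round(1) for p in q])
cv2.imwrite('pics/s1c.png',cv2.resize(load('s1')['frame'][120:320,230:480,::-1],None,fx=3,fy=3))
```

```text
[568.35561605 -48.01779294 230.65298818]
circ [570.3 -42.9] (365, 212, 20) rect [571.6 -42.7] [39. 24.] x,y,w,h (353, 192, 25, 40)
circ [567.5 -48.6] (309, 174, 14) rect [565.6 -46.7] [25. 23.] x,y,w,h (297, 161, 24, 27)
circ [ 572.  -387.8] (218, 390, 28) rect [ 571.9 -387.6] [22. 54.] x,y,w,h (197, 364, 42, 53)
[array([ 593.4, -412.6]), array([ 538.3, -382. ]), array([ 550.9, -363.4]), array([ 607.1, -393.5])]
```

View pics/s1c.png

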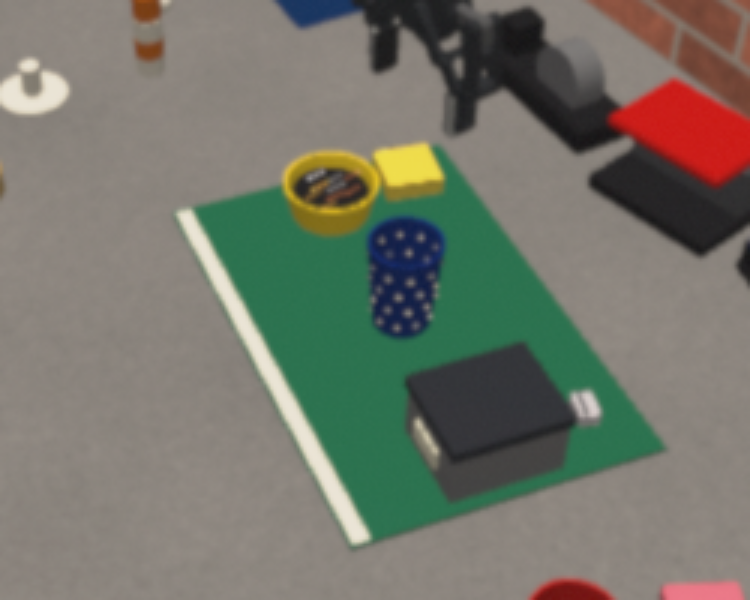

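The crop shows the cup upright at (403,280), between the dish (332,190) and the box (490,400). Next is the eraser.

Request:
{"op": "servo_tool", "data": {
  "fingers": [0.05,0.05,0.05,0.05,0.05,0.05,0.05,0.05,0.05,0.05],
  "linear": [
    [-0.0095,-0.343,0],
    [-0.0095,-0.343,0],
    [-0.0095,-0.343,0],
    [-0.0095,-0.343,0],
    [-0.0095,-0.343,0.0],
    [-0.0095,-0.343,0],
    [-0.0095,-0.343,0.0],
    [-0.0095,-0.343,0.1],
    [-0.0095,-0.343,0.13],
    [-0.0095,-0.343,0.13]
  ],
  "rotation": [
    [0,0,29.5],
    [0,0,29.5],
    [0,0,29.5],
    [0,0,29.5],
    [0,0,29.5],
    [0,0,29.5],
    [0,0,29.5],
    [0,0,29.5],
    [0,0,29.5],
    [0,0,29.5]
  ]
}}

```text
time: 8.35
tool_pos: [571.2, -388.5, 84.9]
tcp_rot: [179.9, -0.6, 150.4]
ft_force: [-0.4, 0.7, -1.2]
finger_gap: 49.8
grip_force: 0.0
```

Request:
{"op": "servo_tool", "data": {
  "fingers": [0.05,0.05],
  "linear": [
    [0,0,0],
    [0,0,0]
  ],
  "rotation": [
    [0,0,0],
    [0,0,0]
  ]
}}

```text
time: 8.55
tool_pos: [573.8, -389.7, 91.5]
tcp_rot: [180.0, -0.2, 150.5]
ft_force: [1.1, 0.1, 0.7]
finger_gap: 50.2
grip_force: 0.0
```

Run:
```python
from h import *
t=r.sense()['tool_pos'];print(t)
s=snap('wrist','w4')
c=seg(s,(160,60,100),(179,255,255),16,(578,-391),150); q=cv2.boxPoints(cv2.minAreaRect(c)); print([ray(s,*p,16)[:2].round(1) for p in q])
```

```text
[ 573.80693181 -389.66101614   91.45087968]
circ [ 575.3 -389.3] (313, 275, 54) rect [ 575.3 -389.3] [103.  43.] x,y,w,h (291, 224, 44, 104)
[array([ 546.4, -385.2]), array([ 556.9, -366.7]), array([ 606.6, -393.8]), array([ 595.3, -413.8])]
```

View pics/w4.png

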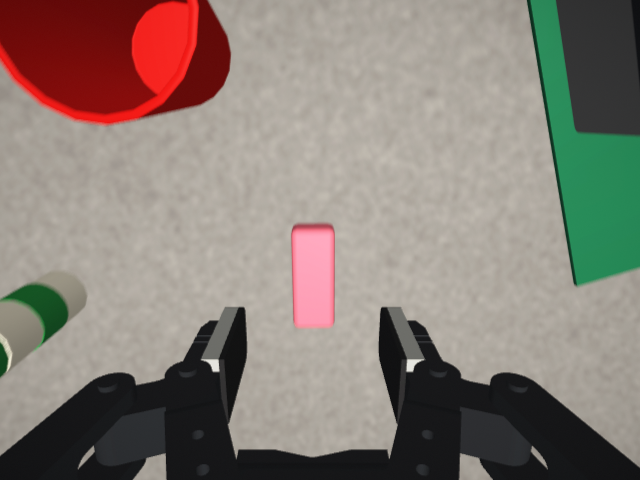

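The picture shows the eraser at (313,275), aligned with the jaws and centred between them. I'll descend and grip.

Request:
{"op": "servo_tool", "data": {
  "fingers": [0.05,0.05,0.05,0.05,0.05,0.0,0.0,0.0,0.0,0.0],
  "linear": [
    [-0.002,0.0,0.03],
    [-0.002,0,0.055],
    [-0.002,0,0.068],
    [-0.002,0,0.071],
    [-0.002,0,0.071],
    [-0.002,0,0.071],
    [-0.002,0,0.071],
    [-0.002,0,0.071],
    [-0.002,0,0.071],
    [-0.002,0,0.071]
  ],
  "rotation": [
    [0,0,0],
    [0,0,0],
    [0,0,0],
    [0,0,0],
    [0,0,0],
    [0,0,0],
    [0,0,0],
    [0,0,0],
    [0,0,0],
    [0,0,0]
  ],
  "force": 30
}}

```text
time: 9.6
tool_pos: [577.7, -392.4, 24.4]
tcp_rot: [-180.0, 0.2, 150.5]
ft_force: [-0.5, -0.2, 6.8]
finger_gap: 20.8
grip_force: 30.2
```

Request:
{"op": "servo_tool", "data": {
  "fingers": [0,0,0,0,0,0,0,0,0,0],
  "linear": [
    [0,0,-0.02],
    [0,0,-0.07],
    [0,0,-0.12],
    [0,0,-0.16],
    [0.312,0.407,-0.16],
    [0.312,0.407,-0.16],
    [0.312,0.407,-0.16],
    [0.312,0.407,-0.16],
    [0.312,0.407,-0.16],
    [0.312,0.407,-0.16]
  ],
  "rotation": [
    [0,0,0],
    [0,0,0],
    [0,0,0],
    [0,0,0],
    [0,0,0],
    [0,0,0],
    [0,0,0],
    [0,0,0],
    [0,0,0],
    [0,0,0]
  ]
}}

```text
time: 10.6
tool_pos: [534.5, -92.6, 182.8]
tcp_rot: [180.0, 0.1, 150.5]
ft_force: [0.8, 0.7, 0.6]
finger_gap: 21.2
grip_force: 29.5
```

Request:
{"op": "servo_tool", "data": {
  "fingers": [0,0,0,0,0,0,0,0],
  "linear": [
    [0.13,0.17,0],
    [0.13,0.17,0],
    [0.13,0.17,0],
    [0.13,0.17,0],
    [0.13,0.17,0],
    [0.13,0.17,0],
    [0.13,0.17,0],
    [0.13,0.17,0]
  ],
  "rotation": [
    [0,0,-29.5],
    [0,0,-29.5],
    [0,0,-29.5],
    [0,0,-29.5],
    [0,0,-29.5],
    [0,0,-29.5],
    [0,0,-29.5],
    [0,0,-29.5]
  ]
}}

```text
time: 11.4
tool_pos: [506.0, 116.2, 182.4]
tcp_rot: [-180.0, 0.0, 179.9]
ft_force: [-0.8, 0.6, -0.3]
finger_gap: 20.9
grip_force: 29.5
```

Request:
{"op": "servo_tool", "data": {
  "fingers": [0,0,0,0,0,0,0,0],
  "linear": [
    [-0.001,0,0.05],
    [-0.001,0,0.1],
    [-0.001,0,0.13],
    [-0.001,0,0.145],
    [-0.001,0,0.152],
    [-0.001,0,0.154],
    [-0.001,0,0.155],
    [-0.001,0,0.155]
  ],
  "rotation": [
    [0,0,0],
    [0,0,0],
    [0,0,0],
    [0,0,0],
    [0,0,0],
    [0,0,0],
    [0,0,0],
    [0,0,0]
  ]
}}

```text
time: 12.2
tool_pos: [508.1, 117.7, 29.0]
tcp_rot: [180.0, 0.2, 180.0]
ft_force: [0.0, 1.1, 1.1]
finger_gap: 20.8
grip_force: 29.5
```

Request:
{"op": "servo_tool", "data": {
  "fingers": [0,0,0,0],
  "linear": [
    [0,-0.001,0.001],
    [0.001,-0.001,0.002],
    [0.001,-0.001,0.003],
    [0.001,-0.001,0.003]
  ],
  "rotation": [
    [0,0,0],
    [0,0,0],
    [0,0,0],
    [0,0,0]
  ]
}}

```text
time: 12.6
tool_pos: [507.6, 116.7, 27.3]
tcp_rot: [180.0, 0.2, -180.0]
ft_force: [-5.8, -2.9, 19.4]
finger_gap: 21.1
grip_force: 31.7
```

Request:
{"op": "servo_tool", "data": {
  "fingers": [0,0.045,0.045,0.045,0.045,0.045,0.045,0.045,0.045,0.045],
  "linear": [
    [0,0,-0.002],
    [0,0,-0.002],
    [0,0,-0.002],
    [0,0,-0.003],
    [0,0,-0.02],
    [0,0,-0.06],
    [0,0,-0.11],
    [0,0,-0.15],
    [0,0,-0.15],
    [0,0,-0.15]
  ],
  "rotation": [
    [0,0,0],
    [0,0,0],
    [0,0,0],
    [0,0,0],
    [0,0,0],
    [0,0,0],
    [0,0,0],
    [0,0,0],
    [0,0,0],
    [0,0,0]
  ]
}}

```text
time: 13.6
tool_pos: [506.5, 116.7, 175.6]
tcp_rot: [180.0, 0.2, 180.0]
ft_force: [0.1, -0.9, -0.7]
finger_gap: 44.8
grip_force: 0.0
```

Run:
```python
from h import *
t=r.sense()['tool_pos'];print(t)
s=snap('side','s2'); seg(s,(160,60,100),(179,255,255),11,(507,116),40)
s=snap('wrist','w5'); c=seg(s,(160,60,100),(179,255,255),19,(507,116),120)
q=cv2.boxPoints(cv2.minAreaRect(c)); print([ray(s,*p,19)[:2].round(1) for p in q])
s=snap('top','t2'); seg(s,(160,60,100),(179,255,255),19,(507,116),30)
s=load('w5');m=cv2.inRange(cv2.cvtColor(s['frame'],cv2.COLOR_RGB2HSV),(3,120,100),(20,255,255));
```

```text
[506.46131728 116.71131764 175.58667958]
circ [506.5 119.9] (308, 194, 10) rect [505.6 116.9] [ 8. 19.] x,y,w,h (298, 189, 20, 13)
circ [503.1 118.1] (313, 228, 40) rect [503.3 118.1] [76. 30.] x,y,w,h (298, 190, 31, 77)
[array([476.8, 107.9]), array([476.8, 128.1]), array([531.3, 128.8]), array([531.3, 107.4])]
circ [512.6 106.9] (252, 200, 2) rect [512.6 106.9] [4. 1.] x,y,w,h (251, 198, 2, 5)
```

View pics/w5.png

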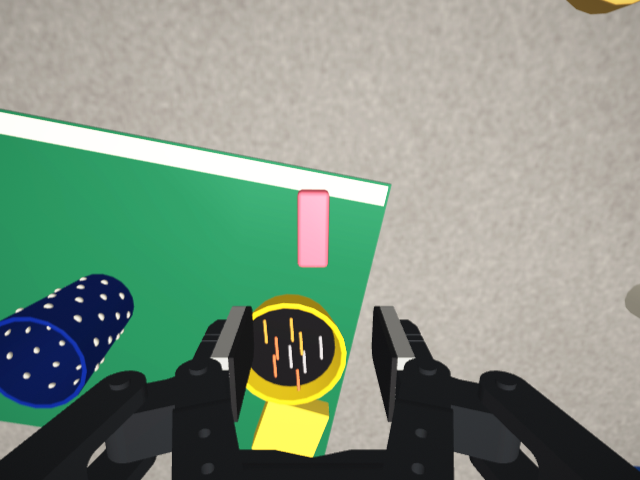

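The eraser lies at (313,228), on the mat directly in front of the dish. Next is the glue.

Request:
{"op": "servo_tool", "data": {
  "fingers": [0.07,0.07,0.07,0.07,0.07,0.07,0.07,0.07,0.07],
  "linear": [
    [-0.05,0.255,0],
    [-0.05,0.255,0],
    [-0.05,0.255,0],
    [-0.05,0.255,0],
    [-0.05,0.255,0],
    [-0.05,0.255,0],
    [-0.05,0.255,0],
    [-0.05,0.255,0],
    [-0.05,0.255,0]
  ],
  "rotation": [
    [0,0,0],
    [0,0,0],
    [0,0,0],
    [0,0,0],
    [0,0,0],
    [0,0,0],
    [0,0,0],
    [0,0,0],
    [0,0,0]
  ]
}}

```text
time: 14.65
tool_pos: [555.5, 369.8, 173.7]
tcp_rot: [-179.9, -0.1, 179.9]
ft_force: [0.2, -0.4, 1.1]
finger_gap: 70.0
grip_force: 0.0
```

Run:
```python
from h import *
t=r.sense()['tool_pos'];print(t)
s=snap('wrist','w6'); print(proj(s,[564,371.5,90]),proj(s,[564,371.5,0]),proj(s,[447,389,42]),proj(s,[447,389,11]))
c=seg(s,(3,120,100),(20,255,255),90,(564,371.5),60)
```

```text
[555.48408892 369.84397445 173.70915873]
(np.float64(313.8161323702683), np.float64(281.31684789835043)) (np.float64(313.38850936113715), np.float64(235.28425811429196)) (np.float64(344.591527684709), np.float64(55.89645649997024)) (np.float64(340.9617756122675), np.float64(62.62513106432755))
circ [555.  374.3] (319, 266, 40) rect [555.  375.3] [79. 50.] x,y,w,h (296, 226, 51, 80)
```

View pics/w6.png

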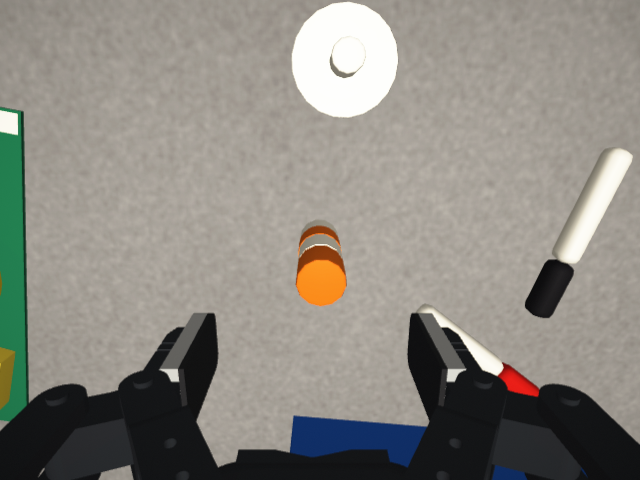

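The glue's cap is centred at (321,282), so it stands at about (564.5,374.5). The lid's knob is at (349,55), about (446,391).

Request:
{"op": "servo_tool", "data": {
  "fingers": [0.07,0.07,0.07,0.07,0.07,0.0,0.0,0.0,0.0,0.0],
  "linear": [
    [-0.009,0.0045,0.03],
    [-0.009,0.0045,0.07],
    [-0.009,0.0045,0.1],
    [-0.009,0.0045,0.108],
    [-0.009,0.0045,0.108],
    [-0.009,0.0045,0.108],
    [-0.009,0.0045,0.108],
    [-0.009,0.0045,0.108],
    [-0.009,0.0045,0.108],
    [-0.009,0.0045,0.108]
  ],
  "rotation": [
    [0,0,0],
    [0,0,0],
    [0,0,0],
    [0,0,0],
    [0,0,0],
    [0,0,0],
    [0,0,0],
    [0,0,0],
    [0,0,0],
    [0,0,0]
  ],
  "force": 30
}}

```text
time: 15.7
tool_pos: [565.8, 376.7, 68.4]
tcp_rot: [179.9, 0.2, -180.0]
ft_force: [0.2, -0.1, 5.9]
finger_gap: 27.5
grip_force: 31.2
```

Request:
{"op": "servo_tool", "data": {
  "fingers": [0,0,0,0,0,0,0,0,0,0],
  "linear": [
    [0,0,-0.02],
    [0,0,-0.07],
    [0,0,-0.12],
    [-0.09,-0.442,-0.13],
    [-0.09,-0.442,-0.13],
    [-0.09,-0.442,-0.13],
    [-0.09,-0.442,-0.13],
    [-0.09,-0.442,-0.13],
    [-0.09,-0.442,-0.13],
    [-0.09,-0.442,-0.13]
  ],
  "rotation": [
    [0,0,0],
    [0,0,0],
    [0,0,0],
    [0,0,0],
    [0,0,0],
    [0,0,0],
    [0,0,0],
    [0,0,0],
    [0,0,0],
    [0,0,0]
  ]
}}

```text
time: 16.7
tool_pos: [634.5, 31.3, 194.6]
tcp_rot: [180.0, 0.0, -180.0]
ft_force: [0.5, -0.2, -0.4]
finger_gap: 27.5
grip_force: 30.7
```

Request:
{"op": "servo_tool", "data": {
  "fingers": [0,0,0,0,0,0],
  "linear": [
    [-0.021,-0.1,0],
    [-0.021,-0.1,0],
    [-0.021,-0.1,0],
    [-0.021,-0.1,0],
    [-0.021,-0.1,0],
    [-0.021,-0.1,0]
  ],
  "rotation": [
    [0,0,0],
    [0,0,0],
    [0,0,0],
    [0,0,0],
    [0,0,0],
    [0,0,0]
  ]
}}

```text
time: 17.3
tool_pos: [655.3, -65.0, 194.1]
tcp_rot: [180.0, -0.0, -179.9]
ft_force: [-0.3, 0.4, -0.6]
finger_gap: 27.1
grip_force: 30.7
```

Run:
```python
from h import *
t=r.sense()['tool_pos'];print(t)
s=snap('wrist','w7'); print(proj(s,[567,-48,88]),proj(s,t+[0,0,22]),proj(s,t+[0,0,-68]))
seg(s,(100,60,30),(130,255,255),88,(567,-48),80)
```

```text
[655.29879867 -65.0198885  194.10992032]
(np.float64(343.5825065272419), np.float64(91.59017260106313)) (np.float64(309.44506553211494), np.float64(393.863285379359)) (np.float64(310.38453693888704), np.float64(277.4411841043544))
circ [565.7 -45.5] (348, 89, 63) rect [565.7 -45.2] [124. 116.] x,y,w,h (291, 27, 117, 125)
```

View pics/w7.png

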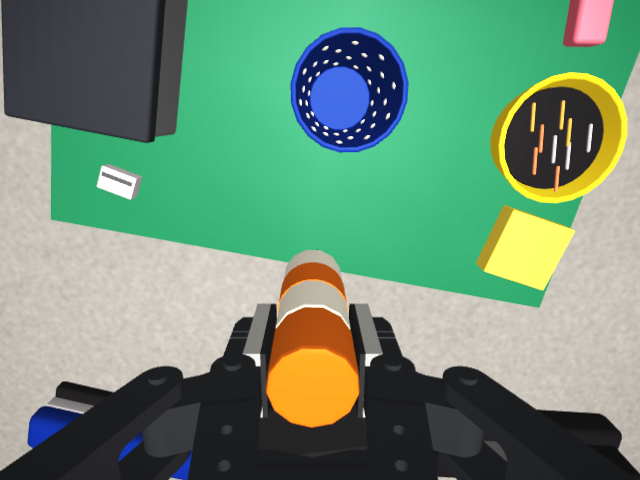

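The held glue's cap is at (313,388) and the cup's rim at (348,89), all aligned. I'll lower the glue.

Request:
{"op": "servo_tool", "data": {
  "fingers": [0,0,0,0,0,0,0,0],
  "linear": [
    [-0.001,0,0.04],
    [-0.001,0,0.08],
    [-0.001,0,0.105],
    [-0.001,0,0.115],
    [-0.001,0,0.12],
    [-0.001,0,0.122],
    [-0.001,0,0.122],
    [-0.001,0,0.122]
  ],
  "rotation": [
    [0,0,0],
    [0,0,0],
    [0,0,0],
    [0,0,0],
    [0,0,0],
    [0,0,0],
    [0,0,0],
    [0,0,0]
  ]
}}

```text
time: 18.15
tool_pos: [657.6, -66.9, 74.0]
tcp_rot: [-180.0, 0.2, -180.0]
ft_force: [-0.3, 0.5, 0.1]
finger_gap: 27.1
grip_force: 30.7
```

Request:
{"op": "servo_tool", "data": {
  "fingers": [0,0,0,0],
  "linear": [
    [0,0,0.001],
    [0,0,0.002],
    [0,0,0.002],
    [0,0,0.002]
  ],
  "rotation": [
    [0,0,0],
    [0,0,0],
    [0,0,0],
    [0,0,0]
  ]
}}

```text
time: 18.55
tool_pos: [657.2, -67.0, 71.4]
tcp_rot: [-180.0, 0.1, 180.0]
ft_force: [-1.6, 0.1, 4.4]
finger_gap: 26.9
grip_force: 31.1
```

Request:
{"op": "servo_tool", "data": {
  "fingers": [0,0,0,0,0,0],
  "linear": [
    [0,0,-0.003],
    [0.0015,0.002,-0.003],
    [0.0015,0.002,-0.001],
    [0.0015,0.002,0.0],
    [0.0015,0.002,0.0],
    [0.0015,0.002,0.0]
  ],
  "rotation": [
    [0,0,0],
    [0,0,0],
    [0,0,0],
    [0,0,0],
    [0,0,0],
    [0,0,0]
  ]
}}

```text
time: 19.15
tool_pos: [655.3, -64.6, 71.4]
tcp_rot: [180.0, 0.0, -180.0]
ft_force: [-3.6, 0.8, 9.7]
finger_gap: 27.2
grip_force: 31.6
```

Contact confirmed; release and rise.

Request:
{"op": "servo_tool", "data": {
  "fingers": [0.0,0.05,0.05,0.05,0.05,0.05,0.05,0.05,0.05,0.05],
  "linear": [
    [0,0,-0.001],
    [0,0,-0.001],
    [0,0,-0.001],
    [0,0,-0.001],
    [0,0,-0.02],
    [0,0,-0.06],
    [0,0,-0.11],
    [0,0,-0.13],
    [0,0,-0.13],
    [0,0,-0.13]
  ],
  "rotation": [
    [0,0,0],
    [0,0,0],
    [0,0,0],
    [0,0,0],
    [0,0,0],
    [0,0,0],
    [0,0,0],
    [0,0,0],
    [0,0,0],
    [0,0,0]
  ]
}}

```text
time: 20.15
tool_pos: [655.0, -64.9, 200.1]
tcp_rot: [-180.0, 0.0, 180.0]
ft_force: [-0.5, 0.0, -0.8]
finger_gap: 50.2
grip_force: 0.0
```

Run:
```python
from h import *
t=r.sense()['tool_pos'];print(t)
s=snap('side','s3'); seg(s,(3,120,100),(18,255,255),80,(655,-64.5),40); print(proj(s,[655,-64.5,78]))
c=seg(s,(100,60,30),(130,255,255),45,(567,-48),60)
cv2.imwrite('pics/s3c.png',cv2.resize(s['frame'][120:320,230:480,::-1],None,fx=3,fy=3))
```

```text
[655.01900245 -64.85310376 200.12586331]
circ [653.3 -65.7] (399, 194, 8) rect [653.5 -66.6] [14. 11.] x,y,w,h (394, 187, 12, 15)
(np.float64(399.3738513577125), np.float64(193.92142689086086))
circ [570.3 -42.9] (365, 212, 20) rect [571.6 -42.7] [39. 24.] x,y,w,h (353, 192, 25, 40)
```

View pics/s3c.png

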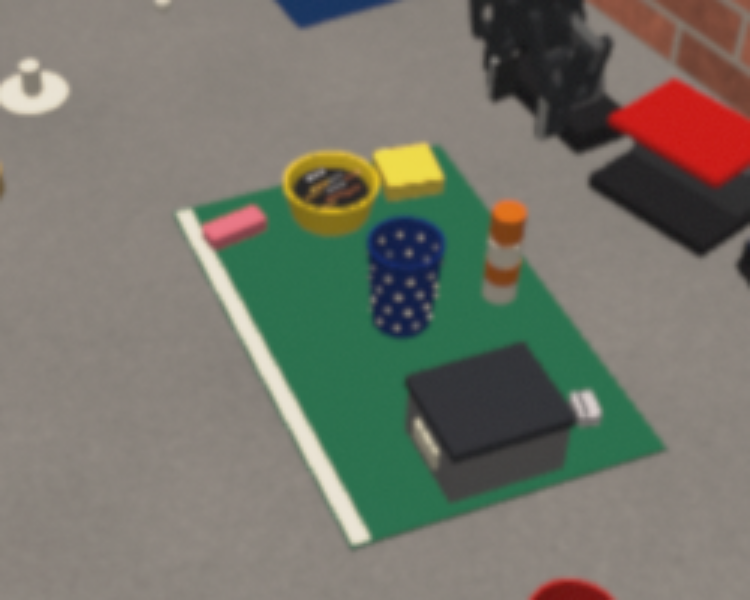

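The crop shows the glue standing upright at (505,255) behind the cup, with the eraser at (235,228) in front of the dish. Next is the tape.

Request:
{"op": "servo_tool", "data": {
  "fingers": [0.085,0.085,0.085,0.085,0.085,0.085,0.085,0.085,0.085,0.085],
  "linear": [
    [0.295,0.36,0],
    [0.295,0.36,0],
    [0.295,0.36,0],
    [0.295,0.36,0],
    [0.295,0.36,0],
    [0.295,0.36,0],
    [0.295,0.36,0],
    [0.295,0.36,0],
    [0.295,0.36,0],
    [0.295,0.36,0]
  ],
  "rotation": [
    [0,0,0],
    [0,0,0],
    [0,0,0],
    [0,0,0],
    [0,0,0],
    [0,0,0],
    [0,0,0],
    [0,0,0],
    [0,0,0],
    [0,0,0]
  ]
}}

```text
time: 21.2
tool_pos: [355.9, 297.3, 197.8]
tcp_rot: [-179.9, -0.2, -179.8]
ft_force: [-0.2, -0.5, -0.0]
finger_gap: 85.3
grip_force: 0.0
```

Request:
{"op": "servo_tool", "data": {
  "fingers": [0.085,0.085,0.085],
  "linear": [
    [0,0,0],
    [0,0,0],
    [0,0,0]
  ],
  "rotation": [
    [0,0,0],
    [0,0,0],
    [0,0,0]
  ]
}}

```text
time: 21.5
tool_pos: [360.2, 294.2, 199.1]
tcp_rot: [-179.9, -0.1, 179.9]
ft_force: [0.3, -0.5, -0.3]
finger_gap: 85.2
grip_force: 0.0
```

Run:
```python
from h import *
t=r.sense()['tool_pos'];print(t)
s=snap('wrist','w8'); print(proj(s,[339,295,25]))
c=seg(s,(8,70,60),(32,255,255),25,(339,295),100)
print([np.round(proj(s,[339+29*a,295+29*b,25]),0) for a,b in((1,0),(-1,0),(0,1),(0,-1))])
s=load('t1'); seg(s,(8,70,80),(32,255,255),25,(339,295),20)
```

```text
[360.17512162 294.19657294 199.0852155 ]
(np.float64(312.26181882966813), np.float64(195.74643847276303))
circ [336.7 297.6] (316, 193, 41) rect [337.4 297.7] [80. 78.] x,y,w,h (277, 152, 80, 82)
[array([312., 234.]), array([312., 155.]), array([352., 196.]), array([272., 196.])]
circ [339.7 293.5] (180, 266, 12) rect [339.7 293.9] [22. 23.] x,y,w,h (168, 255, 24, 23)
```

View pics/w8.png

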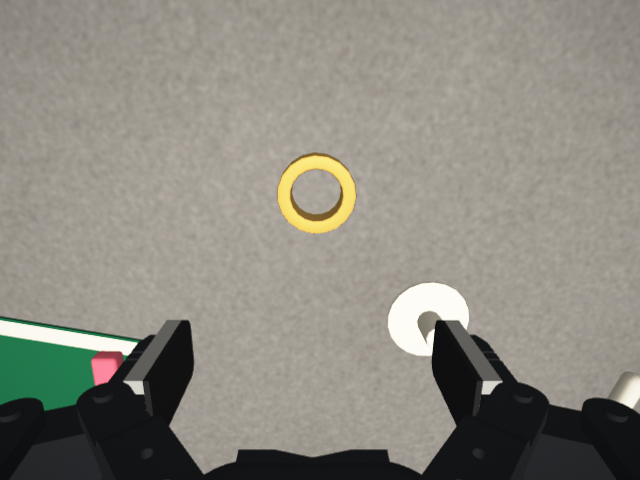

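The tape ring is at (316,193), about (338.5,296), with nothing near the jaws. I'll grip it.

Request:
{"op": "servo_tool", "data": {
  "fingers": [0.085,0.085,0.085,0.085,0.085,0.085,0.03,0.03,0.03,0.03],
  "linear": [
    [0.023,0.0,0.04],
    [0.023,0,0.09],
    [0.023,0,0.13],
    [0.023,0,0.165],
    [0.023,0,0.179],
    [0.023,0,0.179],
    [0.023,0,0.179],
    [0.023,0,0.179],
    [0.023,0,0.179],
    [0.023,0,0.179]
  ],
  "rotation": [
    [0,0,0],
    [0,0,0],
    [0,0,0],
    [0,0,0],
    [0,0,0],
    [0,0,0],
    [0,0,0],
    [0,0,0],
    [0,0,0],
    [0,0,0]
  ],
  "force": 30
}}

```text
time: 22.55
tool_pos: [338.5, 295.9, 23.0]
tcp_rot: [179.9, 0.2, 180.0]
ft_force: [-0.0, -3.2, 7.2]
finger_gap: 57.3
grip_force: 32.6
```

Request:
{"op": "servo_tool", "data": {
  "fingers": [0.03,0.03,0.03,0.03,0.03,0.03,0.03,0.03,0.03,0.03],
  "linear": [
    [0,0,-0.02],
    [0,0,-0.07],
    [0,0,-0.12],
    [0,0,-0.17],
    [-0.199,-0.491,-0.17],
    [-0.199,-0.491,-0.17],
    [-0.199,-0.491,-0.17],
    [-0.199,-0.491,-0.17],
    [-0.199,-0.491,-0.17],
    [-0.199,-0.491,-0.17]
  ],
  "rotation": [
    [0,0,0],
    [0,0,0],
    [0,0,0],
    [0,0,0],
    [0,0,0],
    [0,0,0],
    [0,0,0],
    [0,0,0],
    [0,0,0],
    [0,0,0]
  ]
}}

```text
time: 23.55
tool_pos: [450.4, 15.1, 192.4]
tcp_rot: [-180.0, 0.2, 180.0]
ft_force: [1.2, 0.9, 0.0]
finger_gap: 57.3
grip_force: 32.5
```

Request:
{"op": "servo_tool", "data": {
  "fingers": [0.03,0.03,0.03,0.03,0.03,0.03,0.03,0.03],
  "linear": [
    [-0.087,-0.213,0],
    [-0.087,-0.213,0],
    [-0.087,-0.213,0],
    [-0.087,-0.213,0],
    [-0.087,-0.213,0],
    [-0.087,-0.213,0],
    [-0.087,-0.213,0],
    [-0.087,-0.213,0]
  ],
  "rotation": [
    [0,0,0],
    [0,0,0],
    [0,0,0],
    [0,0,0],
    [0,0,0],
    [0,0,0],
    [0,0,0],
    [0,0,0]
  ]
}}

```text
time: 24.35
tool_pos: [536.5, -195.0, 191.4]
tcp_rot: [180.0, 0.0, -180.0]
ft_force: [0.0, -0.1, -0.6]
finger_gap: 57.2
grip_force: 32.5
```

Request:
{"op": "servo_tool", "data": {
  "fingers": [0.03,0.03,0.03,0.03,0.03,0.03,0.03],
  "linear": [
    [0,0.0,0.04],
    [0,0,0.07],
    [0,0,0.09],
    [0,0,0.099],
    [0,0,0.102],
    [0,0,0.103],
    [0,0,0.103]
  ],
  "rotation": [
    [0,0,0],
    [0,0,0],
    [0,0,0],
    [0,0,0],
    [0,0,0],
    [0,0,0],
    [0,0,0]
  ]
}}

```text
time: 25.05
tool_pos: [537.5, -196.0, 89.6]
tcp_rot: [-179.9, 0.1, -180.0]
ft_force: [0.6, -0.6, -0.8]
finger_gap: 56.8
grip_force: 32.5
```

Request:
{"op": "servo_tool", "data": {
  "fingers": [0.03,0.03,0.03,0.03],
  "linear": [
    [0,0,0.001],
    [0,0,0.002],
    [0,0,0.003],
    [0,0,0.003]
  ],
  "rotation": [
    [0,0,0],
    [0,0,0],
    [0,0,0],
    [0,0,0]
  ]
}}

```text
time: 25.45
tool_pos: [537.0, -196.1, 86.1]
tcp_rot: [-180.0, 0.1, 180.0]
ft_force: [-2.1, -0.2, 5.5]
finger_gap: 57.0
grip_force: 32.9
```

Contact; release, rise and head for the lid.

Request:
{"op": "servo_tool", "data": {
  "fingers": [0.03,0.08,0.08,0.08,0.08,0.08,0.08,0.08,0.08,0.08],
  "linear": [
    [0,0,0],
    [0,0,0],
    [0,0,0],
    [0,0,-0.002],
    [0,0,-0.02],
    [0,0,-0.06],
    [0,0,-0.1],
    [0,0,-0.12],
    [0.1,0.587,-0.12],
    [0.1,0.587,-0.12]
  ],
  "rotation": [
    [0,0,0],
    [0,0,0],
    [0,0,0],
    [0,0,0],
    [0,0,0],
    [0,0,0],
    [0,0,0],
    [0,0,0],
    [0,0,0],
    [0,0,0]
  ]
}}

```text
time: 26.45
tool_pos: [520.2, -97.3, 206.4]
tcp_rot: [-180.0, 0.1, 179.8]
ft_force: [0.4, 1.6, -0.1]
finger_gap: 80.1
grip_force: 0.0
```

Request:
{"op": "servo_tool", "data": {
  "fingers": [0.06,0.06,0.06,0.06,0.06,0.06,0.06,0.06,0.06,0.06],
  "linear": [
    [0.084,0.49,0],
    [0.084,0.49,0],
    [0.084,0.49,0],
    [0.084,0.49,0],
    [0.084,0.49,0],
    [0.084,0.49,0],
    [0.084,0.49,0],
    [0.084,0.49,0],
    [0.084,0.49,0],
    [0.084,0.49,0]
  ],
  "rotation": [
    [0,0,0],
    [0,0,0],
    [0,0,0],
    [0,0,0],
    [0,0,0],
    [0,0,0],
    [0,0,0],
    [0,0,0],
    [0,0,0],
    [0,0,0]
  ]
}}

```text
time: 27.45
tool_pos: [435.0, 395.0, 205.2]
tcp_rot: [180.0, 0.0, -180.0]
ft_force: [0.6, 0.0, 0.5]
finger_gap: 59.9
grip_force: 0.0
```

Request:
{"op": "servo_tool", "data": {
  "fingers": [0.06,0.06,0.06],
  "linear": [
    [0,0,0],
    [0,0,0],
    [0,0,0]
  ],
  "rotation": [
    [0,0,0],
    [0,0,0],
    [0,0,0]
  ]
}}

```text
time: 27.75
tool_pos: [436.0, 392.0, 204.9]
tcp_rot: [-180.0, -0.0, 180.0]
ft_force: [-0.6, -0.2, 1.0]
finger_gap: 60.1
grip_force: 0.0
```

Run:
```python
from h import *
t=r.sense()['tool_pos'];print(t)
s=snap('wrist','w9'); print(proj(s,[446,390,11]))
c=seg(s,(0,0,165),(179,50,255),11,(446,390),90)
s=snap('top','t3'); seg(s,(8,70,80),(32,255,255),88,(537,-195),25)
s=snap('side','s4')
seg(s,(0,0,165),(179,60,255),11,(446,390),30)
cv2.imwrite('pics/c4.png',np.hstack([cv2.resize(s['frame'][150:350,240:440,::-1],(400,400)),cv2.resize(load('w9')['frame'][80:480,120:520,::-1],(400,400))]))
```

```text
[435.97087114 392.0212492  204.87717949]
(np.float64(308.5631233994591), np.float64(230.04590843379646))
circ [446.  389.6] (308, 230, 90) rect [446.2 389.8] [179. 180.] x,y,w,h (218, 140, 181, 181)
circ [ 537.7 -196.5] (368, 185, 13) rect [ 537.4 -196.4] [24. 25.] x,y,w,h (356, 172, 26, 26)
circ [445.1 389.6] (240, 150, 12) rect [445.1 389.6] [19. 21.] x,y,w,h (229, 139, 24, 19)
```

View pics/c4.png

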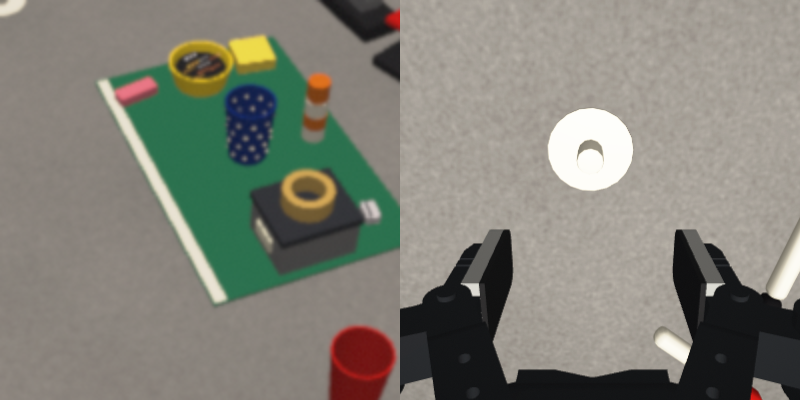

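The left half shows the tape on the middle of the box lid at (308,195), with the cup, glue and eraser in place and the red cup untouched. The right half shows the lid's disc at (590,149), about (446,390.5). I'll grip the knob.

Request:
{"op": "servo_tool", "data": {
  "fingers": [0.06,0.06,0.06,0.06,0.06,0.06,0.0,0.0,0.0,0.0],
  "linear": [
    [-0.009,-0.002,0.04],
    [-0.009,-0.002,0.09],
    [-0.009,-0.002,0.13],
    [-0.009,-0.002,0.16],
    [-0.009,-0.002,0.172],
    [-0.009,-0.002,0.172],
    [-0.009,-0.002,0.172],
    [-0.009,-0.002,0.172],
    [-0.009,-0.002,0.172],
    [-0.009,-0.002,0.172]
  ],
  "rotation": [
    [0,0,0],
    [0,0,0],
    [0,0,0],
    [0,0,0],
    [0,0,0],
    [0,0,0],
    [0,0,0],
    [0,0,0],
    [0,0,0],
    [0,0,0]
  ],
  "force": 30
}}

```text
time: 28.9
tool_pos: [446.3, 391.8, 35.6]
tcp_rot: [179.9, 0.2, 180.0]
ft_force: [-0.3, -1.2, 7.1]
finger_gap: 19.2
grip_force: 29.2
```

Request:
{"op": "servo_tool", "data": {
  "fingers": [0,0,0],
  "linear": [
    [0,0,0],
    [0,0,0],
    [0,0,0]
  ],
  "rotation": [
    [0,0,0],
    [0,0,0],
    [0,0,0]
  ]
}}

```text
time: 29.2
tool_pos: [446.3, 391.8, 35.6]
tcp_rot: [179.9, 0.2, -180.0]
ft_force: [0.1, -1.4, 7.4]
finger_gap: 18.8
grip_force: 29.2
```

Request:
{"op": "servo_tool", "data": {
  "fingers": [0,0,0,0,0,0,0,0,0,0],
  "linear": [
    [0,0,-0.02],
    [0,0,-0.07],
    [0,0,-0.12],
    [0,0,-0.17],
    [-0.12,-0.439,-0.17],
    [-0.12,-0.439,-0.17],
    [-0.12,-0.439,-0.17],
    [-0.12,-0.439,-0.17],
    [-0.12,-0.439,-0.17],
    [-0.12,-0.439,-0.17]
  ],
  "rotation": [
    [0,0,0],
    [0,0,0],
    [0,0,0],
    [0,0,0],
    [0,0,0],
    [0,0,0],
    [0,0,0],
    [0,0,0],
    [0,0,0],
    [0,0,0]
  ]
}}

```text
time: 30.2
tool_pos: [524.4, 99.6, 204.3]
tcp_rot: [180.0, 0.1, -180.0]
ft_force: [0.5, 0.4, -0.2]
finger_gap: 18.9
grip_force: 29.6
```

Request:
{"op": "servo_tool", "data": {
  "fingers": [0,0,0,0,0,0,0],
  "linear": [
    [-0.041,-0.15,0],
    [-0.041,-0.15,0],
    [-0.041,-0.15,0],
    [-0.041,-0.15,0],
    [-0.041,-0.15,0],
    [-0.041,-0.15,0],
    [-0.041,-0.15,0]
  ],
  "rotation": [
    [0,0,0],
    [0,0,0],
    [0,0,0],
    [0,0,0],
    [0,0,0],
    [0,0,0],
    [0,0,0]
  ]
}}

```text
time: 30.9
tool_pos: [564.7, -47.1, 203.3]
tcp_rot: [180.0, 0.0, -179.9]
ft_force: [0.6, 0.2, 0.3]
finger_gap: 18.5
grip_force: 29.6
```

Request:
{"op": "servo_tool", "data": {
  "fingers": [0,0,0,0,0,0],
  "linear": [
    [-0.001,0,0.04],
    [-0.001,0,0.065],
    [-0.001,0,0.075],
    [-0.001,0,0.076],
    [-0.001,0,0.076],
    [-0.001,0,0.076]
  ],
  "rotation": [
    [0,0,0],
    [0,0,0],
    [0,0,0],
    [0,0,0],
    [0,0,0],
    [0,0,0]
  ]
}}

```text
time: 31.5
tool_pos: [567.1, -48.5, 129.1]
tcp_rot: [-180.0, 0.2, -180.0]
ft_force: [-0.1, -0.1, -0.7]
finger_gap: 18.6
grip_force: 29.6
```

Run:
```python
from h import *
t=r.sense()['tool_pos'];print(t)
s=snap('wrist','w10');w=s['frame'][200:460,150:490,::-1]
S=snap('side','s5');v=S['frame'][150:250,310:430,::-1]
cv2.imwrite('pics/c5.png',np.hstack([cv2.resize(v,(400,333)),cv2.resize(w,(400,333))]))
c=seg(S,(0,0,165),(179,60,255),97,(567,-48),25)
print(proj(S,[t[0],t[1],t[2]-35.6+9]))
```

```text
[567.13828858 -48.52824557 129.05396754]
circ [570.6 -43.4] (366, 196, 14) rect [569.4 -44.4] [27. 21.] x,y,w,h (352, 184, 29, 22)
(np.float64(366.18741237725635), np.float64(195.4574806301518))
```

View pics/c5.png

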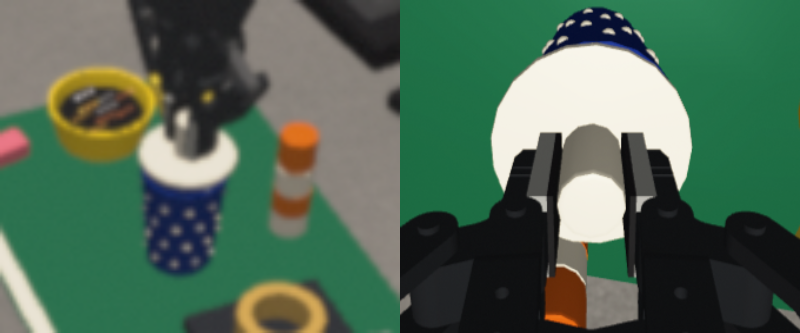

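The left half shows the lid just above the cup. In the right half the cup peeks out slightly to the right of the lid, so I'll quantify the offset before seating it.

Run:
```python
from h import *
s=load('w10'); h=cv2.cvtColor(s['frame'],cv2.COLOR_RGB2HSV)
m=cv2.morphologyEx(cv2.inRange(h,(100,80,20),(130,255,255)),cv2.MORPH_CLOSE,np.ones((9,9)))
g=cv2.inRange(h,(60,60,30),(95,255,255))
for v in range(206,262,6):
    x=np.where(m[v])[0]; w=np.where(cv2.inRange(h,(0,0,160),(179,60,255))[v])[0]; w=w[(w>200)&(w<430)]
    print(v,x.min() if len(x) else 0,x.max() if len(x) else 0, 'lid',w.min() if len(w) else 0,w.max() if len(w) else 0)
def hull(x,y):
    P=[proj(s,[x+R*np.cos(a),y+R*np.sin(a),z]) for R,z in((24,3),(31,88)) for a in np.linspace(0,6.28,90)]
    k=np.zeros((480,640),np.uint8); cv2.fillConvexPoly(k,cv2.convexHull(np.array(P,np.float32)).astype(int),255); return k
for c in((567,-48),(567,-45),(565,-45),(565,-42)):
    k=hull(*c); print(c,[(v,np.where(k[v])[0][[0,-1]].tolist()) for v in(212,224,236,248) if k[v].any()])
t=[567.1,-48.5,129.05]
print('lid disc',[np.round(proj(s,[t[0]+34*a,t[1]+34*b,t[2]-35.6+11])) for a,b in((0,1),(0,-1),(-1,0))])
```

```text
206 313 322 lid 0 0
212 296 332 lid 321 338
218 289 344 lid 292 312
224 284 347 lid 323 352
230 280 353 lid 286 356
236 277 358 lid 274 324
242 352 361 lid 278 366
248 363 366 lid 265 369
254 371 371 lid 257 368
260 0 0 lid 250 374
(567, -48) [(212, [287, 336]), (224, [277, 346]), (236, [268, 354]), (248, [260, 363])]
(567, -45) [(212, [292, 340]), (224, [282, 350]), (236, [274, 359]), (248, [266, 368])]
(565, -45) [(212, [289, 344]), (224, [279, 353]), (236, [271, 363]), (248, [263, 373])]
(565, -42) [(212, [294, 348]), (224, [285, 359]), (236, [277, 369]), (248, [270, 380])]
lid disc [array([396., 318.]), array([224., 318.]), array([310., 235.])]
```

Request:
{"op": "servo_tool", "data": {
  "fingers": [0,0,0,0,0,0,0],
  "linear": [
    [0,0.0015,0.003],
    [0,0.0015,0.006],
    [0,0.0015,0.009],
    [0,0.0015,0.0105],
    [0,0.0015,0.0115],
    [0,0.0015,0.0115],
    [0,0.0015,0.0115]
  ],
  "rotation": [
    [0,0,0],
    [0,0,0],
    [0,0,0],
    [0,0,0],
    [0,0,0],
    [0,0,0],
    [0,0,0]
  ]
}}

```text
time: 32.3
tool_pos: [566.6, -47.2, 116.9]
tcp_rot: [-180.0, 0.1, 180.0]
ft_force: [-3.0, 0.5, 8.8]
finger_gap: 18.8
grip_force: 30.5
```

Request:
{"op": "servo_tool", "data": {
  "fingers": [0,0,0],
  "linear": [
    [0,0,0.001],
    [0,0,0.001],
    [0,0,0.001]
  ],
  "rotation": [
    [0,0,0],
    [0,0,0],
    [0,0,0]
  ]
}}

```text
time: 32.6
tool_pos: [567.1, -47.3, 116.9]
tcp_rot: [-180.0, 0.2, 180.0]
ft_force: [-3.9, -0.0, 15.2]
finger_gap: 18.9
grip_force: 31.0
```

Seated at the expected height (116.9 against 116.6 mm). I'll release slowly and rise.

Request:
{"op": "servo_tool", "data": {
  "fingers": [0,0.04,0.04,0.04,0.04,0.04,0.04,0.04,0.04,0.04],
  "linear": [
    [0,0,-0.002],
    [0,0,-0.002],
    [0,0,-0.002],
    [0,0,-0.002],
    [0,0,-0.01],
    [0,0,-0.03],
    [0,0,-0.07],
    [0,0,-0.12],
    [0,0,-0.15],
    [0,0,-0.15]
  ],
  "rotation": [
    [0,0,0],
    [0,0,0],
    [0,0,0],
    [0,0,0],
    [0,0,0],
    [0,0,0],
    [0,0,0],
    [0,0,0],
    [0,0,0],
    [0,0,0]
  ]
}}

```text
time: 33.6
tool_pos: [568.7, -47.6, 271.9]
tcp_rot: [-179.9, 0.6, -180.0]
ft_force: [0.8, 0.3, 0.9]
finger_gap: 40.0
grip_force: 0.0
```

Run:
```python
from h import *
t=r.sense();print(t['tool_pos'],t['finger_gap'])
s=snap('wrist','w11');S=snap('side','s6')
cv2.imwrite('pics/c6.png',np.hstack([cv2.resize(S['frame'][150:350,240:440,::-1],(400,400)),cv2.resize(s['frame'][80:480,120:520,::-1],(400,400))]))
c=seg(S,(0,0,165),(179,60,255),90,(567,-48),25); print(proj(S,[567,-47.5,90]),proj(S,[567,-47.5,123]))
T=snap('top','t4'); seg(T,(0,120,50),(8,255,255),85,(450,-389),22)
```

```text
[568.66981102 -47.57554001 271.85484402] 39.989194818240215
circ [565.3 -47.5] (365, 200, 14) rect [565.3 -47.5] [25. 23.] x,y,w,h (351, 187, 29, 23)
(np.float64(365.5928946771873), np.float64(199.25873109536485)) (np.float64(366.3683543052981), np.float64(188.46758099093893))
circ [ 449.5 -387.6] (445, 219, 14) rect [ 448.9 -389.3] [23. 28.] x,y,w,h (431, 206, 29, 24)
```

View pics/c6.png

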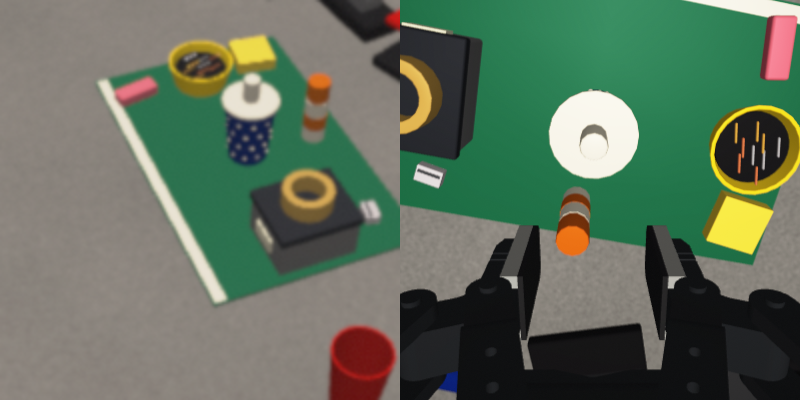

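The lid sits level on the cup at (250,100) left and (594,134) right. The glue, eraser and tape are in place and the red cup hasn't moved, so I'm handing in.

```bash
python3 -c "from bench import r; print(r.hand_in())"
```

```text
the job is handed in; nothing more can be done
None
```

The craft place is laid out as asked and handed in at about 34 s: the blue cup was placed first and its lid went on last, and the final pictures show every piece in place and the red cup unmoved.

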